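Set out the check weights for the scale test

ROBOT

A 6-joint arm with a two-finger parallel gripper is mounted at the origin on the work surface. World frame = base frame: x ahead of the robot, y to its left, z up, the work surface at z = 0. Lengths are in m, angles in rad, forces in N, time in s.
With the tool pointing down it reaches from about 0.35 to 0.775 m from the base axis. Payload 7.3 kg.
Tool frame: the origin (TCP) lies on the centre line of the jaws, within the pads' length; the fingertips stand 17 mm ahead of it and the grasp point (between the pads) lies 2 mm behind it (robot.tip_extent is the distance from the TCP to the fingertips, in m); z points along the fingers, y is the line along which they close (so a half turn about z gives the same grasp; the last joint's range is limited). The gripper opens to 92 mm and grips with 3 to 60 N. Pads are 19 mm wide; open, the fingers measure 130 mm over their backs; the gripper's body (75 mm by 190 mm) begins 47 mm behind the grasp point.
Start: joints at [1.007, 0.342, 1.524, -0, 1.275, -0.146], TCP at [0.213, 0.48, 0.214] pointing down, gripper open.
Joint ranges: [-2.53, 2.53], [-0.77, 2.02], [0.04, 2.7], [-1, 4.14], [0.28, 2.66], [-3.11, 3.11]. Speed limits (rad/s): [2.57, 2.57, 3.14, 3.14, 3.14, 3.14].

INTERFACE

Orientations are given as [roll, pitch, yaw] about the fixed x, y, z axes, in that order (R = Rz(yaw) Ry(pitch) Rx(roll)).
In Python, from cell import robot gives the robot as it stands.
- The arm moves only by the tool step_arm, never from a script. Its argument "motion" is a list of rows, each a list of 2 entries, a list of its own where there are three numbers: the shift along the tool's x, y, z in units of 60 mm (1.0 is 60 mm), then the turn about the tool's z in rad. In form: [[[x, y, z], spin], ...]. A call has 1 to 10 rows; each row is the pose to reach, as a shift and turn from the pose commanded when the call began, along the tool's axes at that moment; what a row does not reach only later rows make up. A row lasts 1/8 s, in which the tool goes at most 62.5 mm and 10.7 degrees, less where a joint would pass 70% of its speed; a pose out of reach is approached as far as the arm can. A call with a gripper value outside its range is refused whole. "hand" is the closure in counts, from 0 (fully open) to 255 (shut), set as the call begins (left out, the last holds). The fingers move at their own pace and stop on an object; "squeeze" is the grip in N (left out, the last holds). Time passes only in rows, so rows that repeat a pose let the fingers close. It gives the time, the measured TCP pose, the force, the opening and the grip force at its end, in the units of the state.
- robot.observe(): the state, without advancing time (a new reading comes with each control period).
- robot.read_camera(name): name is "scene" or "top" or "wrist"; returns a dict with "pixels" (420x560x3 uint8, red, green, blue), "intrinsics" (3x3 intrinsics, pixels), "xyz" and "rotation" of the camera in the world; the wrist camera has in their place "T_tool_cam" (4x4, takes a point from camera to tool coordinates, whose origin is the TCP and whose axes are the flange's). Camera axes: x right, y up, looking along -z (the intrinsics and any distortion apply to the point x, -y, -z); pixel columns grow to the right and rows downward; lengths in m; the calibration is good to about 2 mm. A picture is of the moment at which its call begins: read the wrist's pose just before it. There is no depth.
- robot.hand_in(): hands the job in; it is judged then, once.
The state is a dict: "time": time; "qpos": joint angles; "qvel": joint speeds; "joint_efforts": joint torques, N m; "tool_pos": TCP position; "tool_rot": TCP orientation; "contact_force": force on the tool from outside, world axes, zero at the start; "torque": the same for the moment, N m; "opening": finger opening in m; "grip_force": force on a finger pad.
Only numpy, scipy, OpenCV 4.12 (cv2) and the standard library are available. Lean on these libraries where they do the work, as an engineer would, in place of code of your own. Each camera call takes 0.05 s, during which the arm holds its last target. There are 200 camera calls.

TASK

Get the four steel check weights ready for the morning test of the vegetable scale: stand one upright on the middle of each rubber pad of the blue board, in order of size, with the largest on the pad next to the brass knob and the smallest on the pad next to the bubble level. Set them down gently, without dropping them.

Things in the scene. Friction and masses are not known exactly. Their poses are not given: they have to be found in the camera images.
- large_mid (a point): The largest of four loose stainless-steel check weights, about 850 g: a plain upright cylinder 46 mm in diameter up to 57 mm, then a narrow neck and a knob head 33 mm in diameter, 82 mm tall in all. It stands on the bench in front of the board. The point is on its axis half-way up, 41 mm above its foot, z axis upwards; it can be gripped there round the cylinder from any side.
- medium_mid (a point): The second largest of four loose stainless-steel check weights, about 500 g: a plain upright cylinder 39 mm in diameter up to 46 mm, then a narrow neck and a knob head 28 mm in diameter, 66 mm tall in all. It stands on the bench in front of the board. The point is on its axis half-way up, 33 mm above its foot, z axis upwards; it can be gripped there round the cylinder from any side.
- small_mid (a point): The third largest of four loose stainless-steel check weights, about 260 g: a plain upright cylinder 32 mm in diameter up to 36 mm, then a narrow neck and a knob head 23 mm in diameter, 52 mm tall in all. It stands on the bench in front of the board. The point is on its axis half-way up, 26 mm above its foot, z axis upwards; it can be gripped there round the cylinder from any side.
- tiny_mid (a point): The smallest of four loose stainless-steel check weights, about 130 g: a plain upright cylinder 26 mm in diameter up to 28 mm, then a narrow neck and a knob head 19 mm in diameter, 40 mm tall in all. It stands on the bench in front of the board. The point is on its axis half-way up, 20 mm above its foot, z axis upwards; it can be gripped there round the cylinder from any side.
- pad_a_top (a point): One of four identical round black rubber pads, 64 mm in diameter, 4 mm thick, fixed in one row about 84 mm apart on a blue board (100 x 440 mm, 18 mm thick, lying flat on the bench). The point is the centre of the pad's top face, 22 mm above the bench. The letters say nothing of its place in the row.
- pad_b_top (a point): One of four identical round black rubber pads, 64 mm in diameter, 4 mm thick, fixed in one row about 84 mm apart on a blue board (100 x 440 mm, 18 mm thick, lying flat on the bench). The point is the centre of the pad's top face, 22 mm above the bench. The letters say nothing of its place in the row.
- pad_c_top (a point): One of four identical round black rubber pads, 64 mm in diameter, 4 mm thick, fixed in one row about 84 mm apart on a blue board (100 x 440 mm, 18 mm thick, lying flat on the bench). The point is the centre of the pad's top face, 22 mm above the bench. The letters say nothing of its place in the row.
- pad_d_top (a point): One of four identical round black rubber pads, 64 mm in diameter, 4 mm thick, fixed in one row about 84 mm apart on a blue board (100 x 440 mm, 18 mm thick, lying flat on the bench). The point is the centre of the pad's top face, 22 mm above the bench. The letters say nothing of its place in the row.
- knob: Brass knob with a round head 28 mm in diameter, 46 mm tall, fixed upright on the board at one end of the row, about 64 mm from the centre of the nearest pad; which end varies. Origin at the centre of its foot, 18 mm above the bench, z up.
- level: Bubble level: flat aluminium disc 40 mm in diameter with a green glass top, 10 mm tall, fixed on the board at the end of the row opposite the knob, about 64 mm from the nearest pad. Origin at the centre of its foot, 18 mm above the bench, z up.
There are look-alikes about, which are no part of the job. Leave any purple or turquoise look-alike of the part that bears medium_mid alone.

How it is judged:
At the end, for the whole second after the job is handed in: From the knob outwards the pads carry the largest, second largest, third largest and smallest weight, each within 12 mm of the pad's centre, standing upright (within 0.12 rad) on the pad (centre within 6 mm of its resting height), released and at rest (((horizontal distance between large_mid and pad_a_top below 0.012 m and horizontal distance between pad_a_top and knob between 0.024 and 0.104 m) or (horizontal distance between large_mid and pad_b_top below 0.012 m and horizontal distance between pad_b_top and knob between 0.024 and 0.104 m) or (horizontal distance between large_mid and pad_c_top below 0.012 m and horizontal distance between pad_c_top and knob between 0.024 and 0.104 m) or (horizontal distance between large_mid and pad_d_top below 0.012 m and horizontal distance between pad_d_top and knob between 0.024 and 0.104 m)) and angle between each of large_mid, medium_mid, small_mid, tiny_mid's own z axis and vertical below 0.12 rad and height (world z) of large_mid between 0.057 and 0.069 m and linear speed of each of large, medium, small, tiny below 0.02 m/s and angular speed of each of large, medium, small, tiny below 0.15 rad/s and ((horizontal distance between medium_mid and pad_a_top below 0.012 m and horizontal distance between pad_a_top and knob between 0.108 and 0.188 m) or (horizontal distance between medium_mid and pad_b_top below 0.012 m and horizontal distance between pad_b_top and knob between 0.108 and 0.188 m) or (horizontal distance between medium_mid and pad_c_top below 0.012 m and horizontal distance between pad_c_top and knob between 0.108 and 0.188 m) or (horizontal distance between medium_mid and pad_d_top below 0.012 m and horizontal distance between pad_d_top and knob between 0.108 and 0.188 m)) and height (world z) of medium_mid between 0.049 and 0.061 m and ((horizontal distance between small_mid and pad_a_top below 0.012 m and horizontal distance between pad_a_top and knob between 0.192 and 0.272 m) or (horizontal distance between small_mid and pad_b_top below 0.012 m and horizontal distance between pad_b_top and knob between 0.192 and 0.272 m) or (horizontal distance between small_mid and pad_c_top below 0.012 m and horizontal distance between pad_c_top and knob between 0.192 and 0.272 m) or (horizontal distance between small_mid and pad_d_top below 0.012 m and horizontal distance between pad_d_top and knob between 0.192 and 0.272 m)) and height (world z) of small_mid between 0.042 and 0.054 m and ((horizontal distance between tiny_mid and pad_a_top below 0.012 m and horizontal distance between pad_a_top and knob between 0.276 and 0.356 m) or (horizontal distance between tiny_mid and pad_b_top below 0.012 m and horizontal distance between pad_b_top and knob between 0.276 and 0.356 m) or (horizontal distance between tiny_mid and pad_c_top below 0.012 m and horizontal distance between pad_c_top and knob between 0.276 and 0.356 m) or (horizontal distance between tiny_mid and pad_d_top below 0.012 m and horizontal distance between pad_d_top and knob between 0.276 and 0.356 m)) and height (world z) of tiny_mid between 0.036 and 0.048 m); the robot touches nothing.
It fails at once if the large weight is dropped or thrown: it moves faster than 0.6 m/s while less than 35 mm above the height at which it stands on its pad (height (world z) of large_mid below 0.098 m and linear speed of large above 0.6 m/s).
It fails at once if the medium weight is dropped or thrown: it moves faster than 0.6 m/s while less than 35 mm above the height at which it stands on its pad (height (world z) of medium_mid below 0.09 m and linear speed of medium above 0.6 m/s).
It fails at once if the small weight is dropped or thrown: it moves faster than 0.6 m/s while less than 35 mm above the height at which it stands on its pad (height (world z) of small_mid below 0.083 m and linear speed of small above 0.6 m/s).
It fails at once if the tiny weight is dropped or thrown: it moves faster than 0.6 m/s while less than 35 mm above the height at which it stands on its pad (height (world z) of tiny_mid below 0.077 m and linear speed of tiny above 0.6 m/s).
It also fails if it takes over 120 s, if anything falls off the work surface, if the arm or the gripper's body presses on something with over 40 N, if the wrist force passes 120 N, or if a joint passes its speed limit or range.

## Working session

There is one attempt and no reset: what is moved stays moved. The work goes in short steps, Python scripts to look and compute and a tool call to move; the robot and the scene stay as the last step left them, time stands still between calls to the robot, and variables do not carry over. Pictures are saved under pics/ and viewed, at most 14 in all, crops included, and the job is handed in when it is done.

Besides the shell and the picture viewer there is one more tool, called by a JSON object that holds its "api" and its "payload", one argument or row to a line. step_arm: Moves the arm, as the interface text tells. Its arguments: {"type":"object","properties":{"motion":{"type":"array"},"hand":{"type":"number"},"squeeze":{"type":"number"}},"required":["motion"]}

```bash
mkdir -p pics; ls; python3 - <<'E'
from cell import robot
import cv2
s=robot.observe();print({k:s[k] for k in('time','tool_pos','tool_rot','opening')})
for n in('top','scene'):
    c=robot.read_camera(n);cv2.imwrite(f'pics/{n}0.png',c['pixels'][:,:,::-1]);print(n,c['intrinsics'],c['xyz'],c['rotation'],[k for k in c])
E
```

```text
pics
{'time': 0.0, 'tool_pos': array([0.21276933, 0.47947929, 0.21322622]), 'tool_rot': array([-3.14003831e+00, -2.18210454e-04,  2.72381631e+00]), 'opening': 0.09195208334479807}
top [[441.62893477   0.         275.99186237]
 [  0.         441.62893477 207.55111922]
 [  0.           0.           1.        ]] [0.31028232 0.0039961  0.98913784] [ 2.19194305e-01  2.10228185e-04 -1.53935833e+00] ['pixels', 'intrinsics', 'xyz', 'rotation']
scene [[522.52202864   0.         274.82556591]
 [  0.         522.52202864 210.11262357]
 [  0.           0.           1.        ]] [0.95632895 0.63238199 0.60879159] [9.52122039e-01 2.16649296e-03 2.56061123e+00] ['pixels', 'intrinsics', 'xyz', 'rotation']
```

View pics/top0.png

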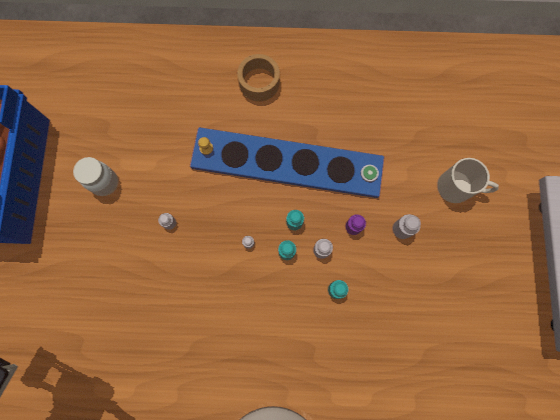

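View pics/scene0.png

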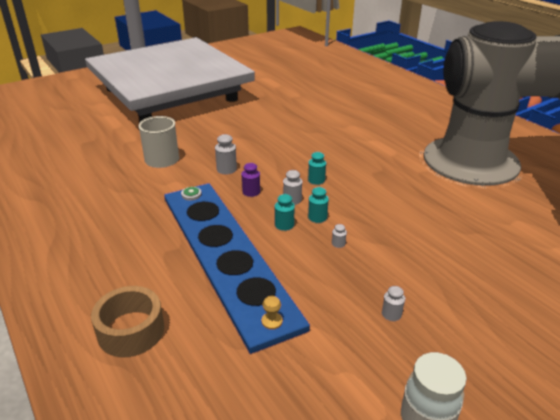

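The top image shows these weight-like objects:
- Steel, largest to smallest: (409,225), (324,247), (166,220) and (248,242).
- Look-alikes: turquoise at (295,218), (287,250) and (339,290), purple at (356,224).
- The jar at (92,175) and the mug are also grey.

The knob is at (205,146) and the level at (370,173). I'll measure next and check with a close crop.

```bash
cat > h.py <<'E'
import numpy as np, cv2
from scipy.spatial.transform import Rotation as R
from cell import robot
def cam(n):
    s=robot.observe(); c=robot.read_camera(n)
    if n=='wrist':
        T=np.eye(4);T[:3,:3]=R.from_euler('xyz',s['tool_rot']).as_matrix();T[:3,3]=s['tool_pos']
        T=T@np.array(c['T_tool_cam'])
        P,M=T[:3,3],T[:3,:3]
    else: P,M=np.array(c['xyz']),R.from_euler('xyz',c['rotation']).as_matrix()
    return c['pixels'],np.array(c['intrinsics']),P,M
def ray(C,u,v,z):
    _,K,P,M=C; d=M@np.array([(u-K[0,2])/K[0,0],-(v-K[1,2])/K[1,1],-1]); return P+d*(z-P[2])/d[2]
def proj(C,p):
    _,K,P,M=C; q=M.T@(np.array(p)-P); return np.array([K[0,0]*q[0]/-q[2]+K[0,2],-K[1,1]*q[1]/-q[2]+K[1,2]])
E
python3 - <<'E'
from h import *
C=cam('top');im=C[0]
g=im.astype(int)
dark=((g.max(2)<45)).astype(np.uint8)
n,l,st,ce=cv2.connectedComponentsWithStats(dark[120:200,180:400])
for i in range(1,n):
    if st[i,4]>200:
        u,v=ce[i]+[180,120];print('pad',u.round(1),v.round(1),st[i,4],ray(C,u,v,.022).round(4))
for nm,u,v,z in(('knob',205,143,.064),('level',370,172.5,.028)):print(nm,ray(C,u,v,z).round(4))
S=cam('scene')
W=[('large',409,223,.082,.046),('medium',324,245,.066,.039),('small',166,218,.052,.032),('tiny',248,241,.04,.026)]
for nm,u,v,z,d in W:
    p=ray(C,u,v,z);print(nm,p.round(4),np.hypot(*p[:2]).round(3),'scene top',proj(S,p).round(),'foot top',proj(C,[p[0],p[1],0]).round())
a=cv2.resize(im[195:275,230:430],None,fx=4,fy=4,interpolation=cv2.INTER_CUBIC)
b=cv2.resize(im[195:245,140:190],None,fx=4,fy=4,interpolation=cv2.INTER_CUBIC)
a=np.vstack([a,np.zeros((200,800,3),np.uint8)]);a[320:,:200]=b
cv2.imwrite('pics/crop.png',a[:,:,::-1])
E
```

```text
knob [0.658  0.1727 0.064 ]
level [ 0.6124 -0.1998  0.028 ]
large [ 0.4879 -0.2681  0.082 ] 0.557 scene top [228. 138.] foot top [398. 230.]
medium [ 0.4384 -0.0927  0.066 ] 0.448 scene top [293. 173.] foot top [321. 249.]
small [0.4883 0.2478 0.052 ] 0.548 scene top [394. 288.] foot top [172. 222.]
tiny [0.4455 0.0691 0.04  ] 0.451 scene top [341. 225.] foot top [249. 244.]
```

View pics/crop.png

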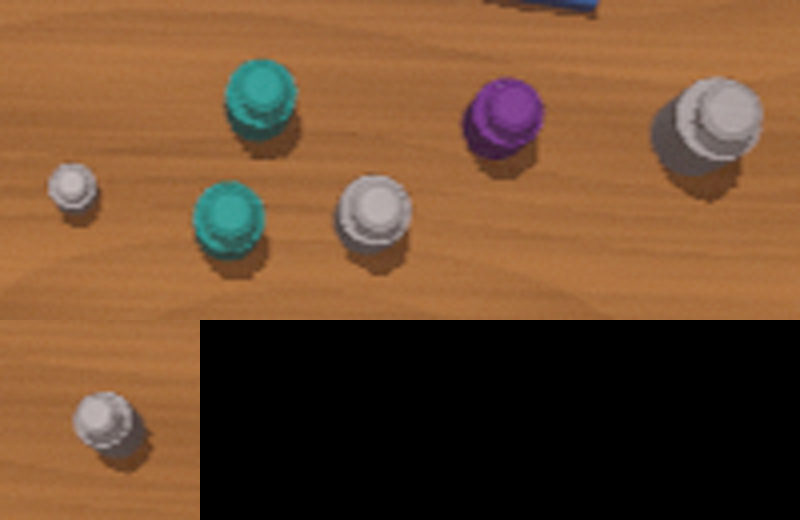

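Four steel weights are confirmed: large (412,223), medium (324,246), small (165,218) and tiny (248,241). The turquoise and purple pieces are medium-sized, so they are the decoys. My pad threshold found nothing, so I'll fix that and compute clearances for the grasp direction.

```bash
cat >> h.py <<'E'
def go(x,y,z,yaw,s=None):
    s=s or robot.observe(); M=R.from_euler('xyz',s['tool_rot']).as_matrix()
    d=M.T@(np.array([x,y,z])-s['tool_pos'])/.06; y0=s['tool_rot'][2]
    sp=-(yaw-y0); sp=(sp+np.pi)%(2*np.pi)-np.pi
    return d.round(3),round(sp,3)
E
python3 - <<'E'
from h import *
C=cam('top');g=C[0].astype(int)
hsv=cv2.cvtColor(C[0],cv2.COLOR_RGB2HSV)
for u,v in((235,154),(269,158),(305,162),(341,170)): print(g[v,u],end=' ')
dark=(g.max(2)<60).astype(np.uint8)
n,l,st,ce=cv2.connectedComponentsWithStats(dark[120:200,180:400])
pads=[]
for i in range(1,n):
    if 200<st[i,4]<1500:
        u,v=ce[i]+[180,120];p=ray(C,u,v,.022);pads.append(p);print('pad',u.round(1),v.round(1),st[i],p.round(4))
pads=sorted(pads,key=lambda p:-p[1])
print('gaps',[np.linalg.norm(a-b).round(4) for a,b in zip(pads,pads[1:])])
if len(pads)>1:
    d=pads[-1]-pads[0];print('row angle',np.arctan2(-d[1],-d[0]))
W=dict(large=(413,222,.082),medium=(324.5,246.7,.066),small=(164.7,218,.052),tiny=(248.5,241.2,.04),t1=(295.5,217.5,.066),t2=(287.5,249,.066),t3=(339.5,289,.066),pu=(358.5,222.5,.066),
 large_sh=(410,224.5,.057),med_sh=(323.7,247.7,.046),small_sh=(166,219.5,.036),tiny_sh=(248.3,241.7,.028),knob=(204.5,143,.064),level=(370,172.3,.028))
Q={k:ray(C,*w) for k,w in W.items()}
for k in Q: print(k,Q[k].round(4))
for k in('t1','t2','t3','pu'):
    e=Q[k]-Q['medium'];print(k,np.hypot(*e[:2]).round(3),np.degrees(np.arctan2(e[1],e[0])).round())
E
```

```text
[49 35 37] [52 46 44] [47 37 35] [50 41 43] pad 234.5 154.3 [ 42  22  26  26 533] [0.6484 0.1106 0.022 ]
pad 268.6 157.7 [ 76  25  26  26 534] [0.6426 0.0316 0.022 ]
pad 304.9 161.8 [112  29  27  26 538] [ 0.6352 -0.0519  0.022 ]
pad 340.5 169.6 [148  37  26  26 547] [ 0.6191 -0.1336  0.022 ]
gaps [np.float64(0.0792), np.float64(0.0839), np.float64(0.0833)]
row angle 1.451590356843467
large [ 0.4903 -0.2765  0.082 ]
medium [ 0.4348 -0.0938  0.066 ]
small [0.4882 0.2506 0.052 ]
tiny [0.4451 0.068  0.04  ]
t1 [ 0.4954 -0.0316  0.066 ]
t2 [ 0.4275 -0.0163  0.066 ]
t3 [ 0.3484 -0.1253  0.066 ]
pu [ 0.4888 -0.1656  0.066 ]
large_sh [ 0.4896 -0.2776  0.057 ]
med_sh [ 0.4353 -0.0942  0.046 ]
small_sh [0.488  0.2517 0.036 ]
tiny_sh [0.4457 0.0692 0.028 ]
knob [0.6579 0.1738 0.064 ]
level [ 0.6129 -0.1998  0.028 ]
t1 0.087 46.0
t2 0.078 95.0
t3 0.092 -160.0
pu 0.09 -53.0
```

```bash
python3 -c "
from h import *
print(go(.488,.251,.16,1.452))"
```

```text
(array([-5.737, -1.623,  0.894]), np.float64(1.272))
```

{"api": "step_arm", "payload": {
  "motion": [
    [[-0.8,-0.23,0.13],0.18],
    [[-1.6,-0.46,0.26],0.36],
    [[-2.4,-0.7,0.4],0.54],
    [[-3.2,-0.9,0.5],0.72],
    [[-4.0,-1.15,0.65],0.9],
    [[-4.9,-1.4,0.78],1.08],
    [[-5.737,-1.623,0.894],1.272],
    [[-5.737,-1.623,0.894],1.272],
    [[-5.737,-1.623,0.894],1.272]
  ],
  "hand": 0,
  "squeeze": 25
}}

```text
time: 1.38
tool_pos: [0.4876, 0.2513, 0.1601]
tool_rot: [-3.141, -0.0, 1.453]
contact_force: [-0.0, -0.2, 0.1]
opening: 0.0916
grip_force: 0.0
```

```bash
python3 - <<'E'
from h import *
C=cam('wrist');s=robot.observe();print(s['time'],s['tool_pos'],s['tool_rot'],C[2])
im=C[0].copy()
for x,y,z in((.488,.2515,.036),(.488,.2515,.052)):
    p=proj(C,(x,y,z));print(p);cv2.drawMarker(im,tuple(int(round(t)) for t in p),(255,0,0),0,8)
cv2.imwrite('pics/w1.png',im[:,:,::-1])
E
```

```text
1.425 [0.48736339 0.25176637 0.16031309] [-3.14108108e+00 -1.79176416e-04  1.45357055e+00] [0.49549237 0.33243586 0.33122894]
[287.43402883 193.07559687]
[287.54114245 197.66134308]
```

View pics/w1.png

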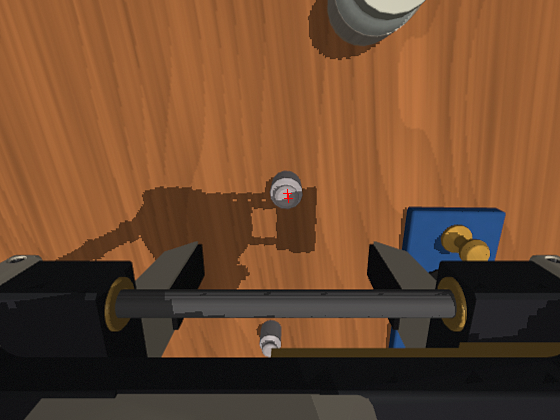

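The wrist view shows the small weight's shoulder near (286,188) and head near (286,193), about 4 px from the prediction. Knob and board are to the right.

```bash
python3 - <<'E'
from h import *
C=cam('wrist')
g=cv2.cvtColor(C[0],cv2.COLOR_RGB2HSV)
m=(g[:,:,1]<50)&(g[:,:,2]>60)
n,l,st,ce=cv2.connectedComponentsWithStats(m[160:225,255:325].astype(np.uint8))
print([(st[i],ce[i]+[255,160]) for i in range(1,n) if st[i,4]>30])
print(ray(C,286,188,.036),ray(C,286,193,.052),ray(C,456,240,.06))
print(go(.487,.253,.024,1.452))
cv2.imwrite('pics/w2.png',cv2.resize(C[0][165:215,260:315],None,fx=8,fy=8)[:,:,::-1])
E
```

```text
[(array([ 15,  12,  33,  37, 935], dtype=int32), array([286.16256684, 190.34224599]))]
[0.48698794 0.25715596 0.036     ] [0.48687827 0.25652991 0.052     ] [0.64067633 0.19470955 0.06      ]
(array([ 0.015, -0.005,  2.275]), np.float64(0.002))
```

View pics/w2.png

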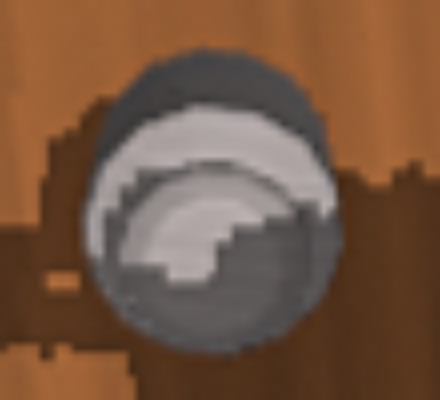

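The shoulder circle is centred at about (286.7,193.7) and the prediction was (287.4,193.1), so the top-camera estimate is right. Next I descend and grip.

{"api": "step_arm", "payload": {
  "motion": [
    [[0.0,0.0,0.8],0],
    [[0.0,0.0,1.6],0],
    [[0.0,0.0,2.27],0],
    [[0.0,0.0,2.27],0]
  ]
}}

```text
time: 1.98
tool_pos: [0.4853, 0.2514, 0.022]
tool_rot: [-3.136, 0.003, 1.454]
contact_force: [0.4, -0.4, -0.3]
opening: 0.0917
grip_force: 0.0
```

{"api": "step_arm", "payload": {
  "motion": [
    [[0,0,0],0],
    [[0,0,0],0],
    [[0,0,0],0],
    [[0,0,0],0],
    [[0,0,0],0],
    [[0,0,0],0]
  ],
  "hand": 255,
  "squeeze": 25
}}

```text
time: 2.72
tool_pos: [0.4881, 0.2512, 0.0241]
tool_rot: [-3.142, -0.0, 1.452]
contact_force: [0.7, -0.0, -0.5]
opening: 0.0363
grip_force: 0.0
```

{"api": "step_arm", "payload": {
  "motion": [
    [[0,0,-0.5],0],
    [[0,0,-1.0],0],
    [[0,0,-1.5],0],
    [[0,0,-1.5],0]
  ]
}}

```text
time: 3.22
tool_pos: [0.4895, 0.2517, 0.1163]
tool_rot: [3.137, -0.002, 1.452]
contact_force: [0.5, 1.0, -0.2]
opening: 0.0008
grip_force: 0.0
```

```bash
python3 - <<'E'
from h import *
s=robot.observe();print(s['tool_pos'],s['tool_rot'],s['opening'])
for p in((.6352,-.0519),):print(go(*p,.117,1.452),go(*p,.047,1.452))
E
```

```text
[0.48952987 0.2517314  0.11631021] [ 3.13716962e+00 -2.28804721e-03  1.45180868e+00] 0.0008318818285158656
(array([-4.737,  3.011, -0.009]), np.float64(-0.0)) (array([-4.739,  3.006,  1.158]), np.float64(-0.0))
```

The fingers were slower than I allowed: they had only reached 36 mm when I lifted, so the weight was missed. I'll check where it stands.

{"api": "step_arm", "payload": {
  "motion": [
    [[0,0,-0.5],0],
    [[0,0,-0.8],0],
    [[0,0,-0.8],0],
    [[0,0,-0.8],0],
    [[0,0,-0.8],0],
    [[0,0,-0.8],0]
  ],
  "hand": 0
}}

```text
time: 3.98
tool_pos: [0.4878, 0.2511, 0.1613]
tool_rot: [-3.14, 0.001, 1.452]
contact_force: [0.2, -0.0, -0.6]
opening: 0.0563
grip_force: 0.0
```

```bash
python3 - <<'E'
from h import *
C=cam('wrist');s=robot.observe();print(s['time'],s['tool_pos'],s['opening'])
for z in(.036,.052):print(proj(C,(.488,.2515,z)))
print(go(.488,.2515,.024,1.452))
cv2.imwrite('pics/w3.png',cv2.resize(C[0][130:270,200:380],None,fx=4,fy=4)[:,:,::-1])
E
```

```text
4.025 [0.48788125 0.25111065 0.16150159] 0.060495032172017335
[287.22409705 192.48496286]
[287.31663962 197.03146308]
(array([0.008, 0.003, 2.292]), np.float64(-0.0))
```

View pics/w3.png

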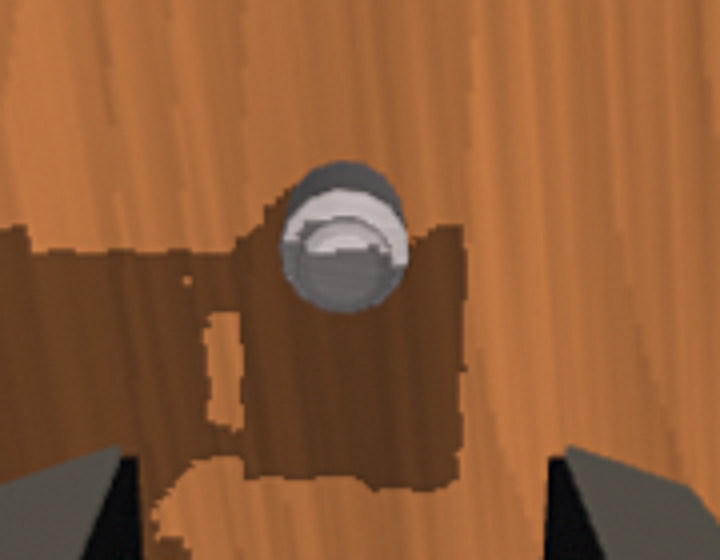

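The weight still stands untouched, with its shoulder at about (286,192) as predicted. I'll repeat the grasp with the fingers half open and a longer close.

{"api": "step_arm", "payload": {
  "motion": [
    [[0.0,0.0,0.8],0],
    [[0.0,0.0,1.6],0],
    [[0.01,0.0,2.28],0],
    [[0.01,0.0,2.28],0],
    [[0.01,0.0,2.28],0]
  ],
  "hand": 89
}}

```text
time: 4.65
tool_pos: [0.4892, 0.2522, 0.0266]
tool_rot: [3.14, -0.001, 1.452]
contact_force: [0.6, 0.5, 0.6]
opening: 0.0597
grip_force: 0.0
```

{"api": "step_arm", "payload": {
  "motion": [
    [[0,0,0],0],
    [[0,0,0],0],
    [[0,0,0],0],
    [[0,0,0],0],
    [[0,0,0],0],
    [[0,0,0],0]
  ],
  "hand": 255,
  "squeeze": 30
}}

```text
time: 5.4
tool_pos: [0.4882, 0.2519, 0.0255]
tool_rot: [3.141, -0.0, 1.452]
contact_force: [-1.2, 0.2, 3.8]
opening: 0.0206
grip_force: 29.8
```

Opening is 20.6 mm with force on, but 32 mm was expected. I'll look before lifting.

```bash
python3 - <<'E'
from h import *
s=robot.observe();print(s['tool_pos'],s['opening'],s['grip_force'],s['contact_force'])
C=cam('wrist');S=cam('scene')
print(proj(S,(.488,.2515,.026)))
a=cv2.resize(C[0],(400,300));b=cv2.resize(S[0][220:340,310:470],(400,300),interpolation=2)
cv2.imwrite('pics/w4.png',np.hstack([a,b])[:,:,::-1])
E
```

```text
[0.4881831  0.25187038 0.02554498] 0.02055086223538635 29.84163393721701 [-1.21410493  0.17727477  3.75170536]
[393.84061602 301.28211059]
```

View pics/w4.png

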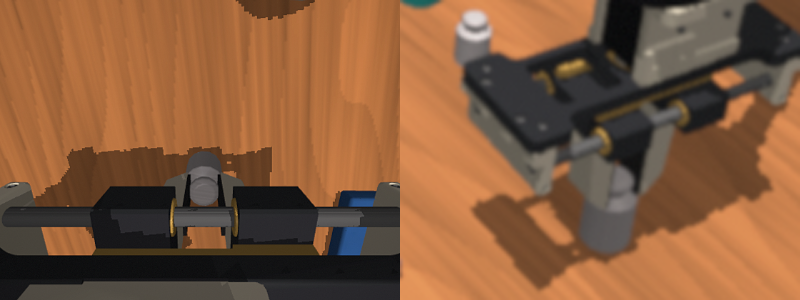

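```bash
python3 - <<'E'
from h import *
print(robot.tip_extent)
C=cam('wrist');s=robot.observe()
M=R.from_euler('xyz',s['tool_rot']).as_matrix()
for x in(-.0095,.0095):
  for y in(-.0103,.0103,):
    for z in(.017,-.01):
      print(x,y,z,proj(C,s['tool_pos']+M@[x,y,z]).round())
for z in(.0,.036,.052):print(z,proj(C,(.488,.2515,z)).round())
cv2.imwrite('pics/w5.png',cv2.resize(C[0][190:370,200:380],None,fx=3.3,fy=3.3)[:,:,::-1])
E
```

```text
0.017
-0.0095 -0.0103 0.017 [272. 250.]
-0.0095 -0.0103 -0.01 [270. 271.]
-0.0095 0.0103 0.017 [303. 251.]
-0.0095 0.0103 -0.01 [306. 271.]
0.0095 -0.0103 0.017 [272. 224.]
0.0095 -0.0103 -0.01 [270. 241.]
0.0095 0.0103 0.017 [304. 224.]
0.0095 0.0103 -0.01 [307. 241.]
0.0 [288. 233.]
0.036 [288. 257.]
0.052 [288. 271.]
```

View pics/w5.png

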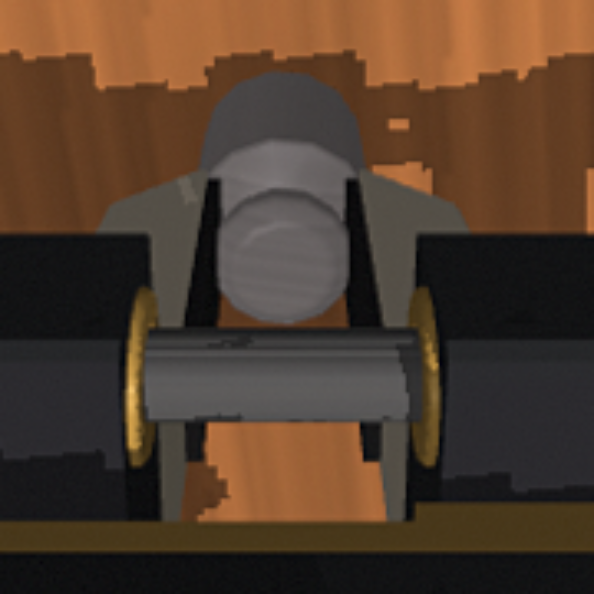

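The pads seem to be on the head rather than the cylinder, so I'll project the tips into the scene view.

```bash
python3 - <<'E'
from h import *
S=cam('scene');s=robot.observe()
M=R.from_euler('xyz',s['tool_rot']).as_matrix()
im=cv2.resize(S[0][230:330,330:470],None,fx=5.5,fy=5.5,interpolation=2)
def dr(p,c):
    u=(proj(S,p)-[330,230]+.5)*5.5;cv2.drawMarker(im,tuple(int(t) for t in u),c,0,14,2)
for x in(-.0095,.0095):
  for y in(-.0103,.0103):
    dr(s['tool_pos']+M@[x,y,.017],(255,0,0)); dr(s['tool_pos']+M@[x,y,-.02],(0,255,0))
for z in(0,.036,.052):dr((.488,.2515,z),(0,0,255))
cv2.imwrite('pics/s5.png',im[:,:,::-1])
E
```

```text
(no output)
```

View pics/s5.png

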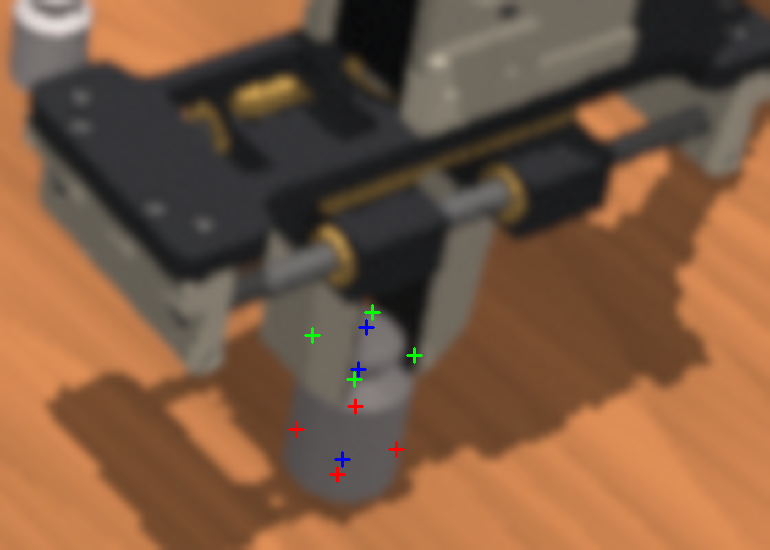

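Both cameras show the fingertips about 25 mm higher than the stated 17 mm extent puts them. They are resting on the shoulder and holding the head. I'll open, then go down in small steps while watching the force.

{"api": "step_arm", "payload": {
  "motion": [
    [[0,0,0],0],
    [[0,0,0],0],
    [[0,0,0],0],
    [[0,0,0],0],
    [[0,0,0],0]
  ],
  "hand": 89
}}

```text
time: 6.22
tool_pos: [0.4882, 0.2518, 0.0252]
tool_rot: [3.142, -0.0, 1.452]
contact_force: [-0.1, 0.1, 0.3]
opening: 0.0597
grip_force: 0.0
```

{"api": "step_arm", "payload": {
  "motion": [
    [[0,0,0.05],0],
    [[0,0,0.1],0],
    [[0,0,0.1],0],
    [[0,0,0.1],0]
  ]
}}

```text
time: 6.72
tool_pos: [0.4882, 0.2518, 0.0192]
tool_rot: [-3.142, -0.0, 1.452]
contact_force: [-0.6, -0.1, -0.1]
opening: 0.06
grip_force: 0.0
```

```bash
python3 - <<'E'
from h import *
C=cam('wrist');S=cam('scene');s=robot.observe();print(s['tool_pos'],s['opening'],s['contact_force'])
M=R.from_euler('xyz',s['tool_rot']).as_matrix()
im=cv2.resize(S[0][230:330,330:470],None,fx=3,fy=3,interpolation=2)
for x in(-.0095,.0095):
  for y in(-.03,.03):
    for z,c in((.017,(255,0,0)),(-.01,(0,255,0))):
      u=(proj(S,s['tool_pos']+M@[x,y,z])-[330,230]+.5)*3;cv2.drawMarker(im,tuple(int(t) for t in u),c,0,8,1)
w=C[0].copy()
for z,c in((.017,(255,0,0)),(-.01,(0,255,0))):
    for x in(-.0095,.0095):
        for y in(-.03,.03):cv2.drawMarker(w,tuple(int(t) for t in proj(C,s['tool_pos']+M@[x,y,z])),c,0,8,1)
w=cv2.resize(w[180:360,180:390],(350,300))
cv2.imwrite('pics/c6.png',np.hstack([w,im])[:,:,::-1])
E
```

```text
[0.48825445 0.25182682 0.01935328] 0.05966608679426738 [-0.33677197  0.45665061 -0.01170269]
```

View pics/c6.png

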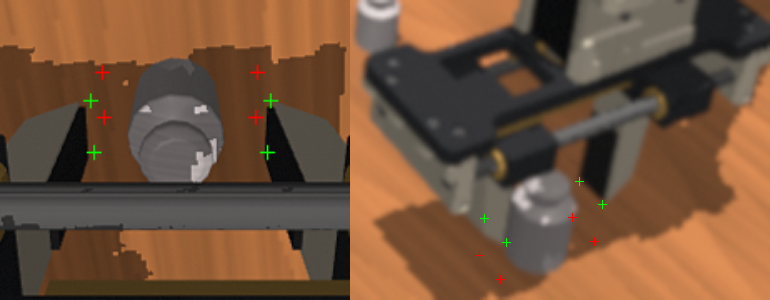

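The tips match the green marks at tool z ≈ −10 mm, so everything sits about 27 mm higher than reported. I'll use true z = reported + 27 mm, which means going down about 21 mm more.

{"api": "step_arm", "payload": {
  "motion": [
    [[0,0,0.1],0],
    [[0,0,0.2],0],
    [[0,0,0.3],0],
    [[0,0,0.35],0],
    [[0,0,0.35],0]
  ]
}}

```text
time: 7.45
tool_pos: [0.488, 0.2518, -0.002]
tool_rot: [-3.141, 0.0, 1.452]
contact_force: [-0.2, 0.3, 0.6]
opening: 0.06
grip_force: 0.0
```

{"api": "step_arm", "payload": {
  "motion": [
    [[0,0,0],0],
    [[0,0,0],0],
    [[0,0,0],0],
    [[0,0,0],0],
    [[0,0,0],0],
    [[0,0,0],0]
  ],
  "hand": 255,
  "squeeze": 30
}}

```text
time: 8.2
tool_pos: [0.4882, 0.2519, -0.0015]
tool_rot: [3.141, -0.0, 1.452]
contact_force: [-0.1, 0.5, 2.2]
opening: 0.0313
grip_force: 30.0
```

{"api": "step_arm", "payload": {
  "motion": [
    [[0,0,-0.3],0],
    [[0,0,-0.7],0],
    [[0,0,-1.1],0],
    [[0,0,-1.5],0],
    [[0,0,-1.5],0],
    [[0,0,-1.5],0]
  ]
}}

```text
time: 8.95
tool_pos: [0.4874, 0.2515, 0.0871]
tool_rot: [-3.14, 0.001, 1.452]
contact_force: [-0.7, -0.1, -3.4]
opening: 0.0311
grip_force: 30.0
```

```bash
python3 - <<'E'
from h import *
print(go(.6352,-.0519,.0885,1.452),robot.observe()['opening'])
E
```

```text
(array([-4.728,  3.046, -0.025]), np.float64(-0.0)) 0.031136224785197824
```

{"api": "step_arm", "payload": {
  "motion": [
    [[-0.4,0.26,0],0],
    [[-1.0,0.65,0],0],
    [[-1.6,1.04,0],0],
    [[-2.2,1.42,0],0],
    [[-2.8,1.8,0],0],
    [[-3.4,2.18,0],0],
    [[-4.0,2.56,0],0],
    [[-4.4,2.82,0],0],
    [[-4.735,3.037,0],0],
    [[-4.735,3.037,0],0]
  ]
}}

```text
time: 10.2
tool_pos: [0.6349, -0.0535, 0.0862]
tool_rot: [-3.139, -0.0, 1.45]
contact_force: [0.2, -0.5, -3.3]
opening: 0.0313
grip_force: 30.0
```

{"api": "step_arm", "payload": {
  "motion": [
    [[0,0,0.2],0],
    [[0,0,0.5],0],
    [[0,0,0.8],0],
    [[0,0,0.9],0],
    [[0,0,0.95],0],
    [[0,0,0.95],0],
    [[0,0,0.95],0]
  ]
}}

```text
time: 11.08
tool_pos: [0.6358, -0.052, 0.0319]
tool_rot: [3.14, 0.0, 1.452]
contact_force: [0.3, -0.5, -3.3]
opening: 0.0311
grip_force: 30.0
```

```bash
python3 - <<'E'
from h import *
S=cam('scene');C=cam('wrist');s=robot.observe();print(s['tool_pos'],s['contact_force'],go(.6352,-.0519,.0205,1.452))
a=cv2.resize(C[0],(400,300));b=cv2.resize(S[0][170:290,160:320],(400,300),interpolation=2)
cv2.imwrite('pics/p1.png',np.hstack([a,b])[:,:,::-1])
E
```

```text
[ 0.63572259 -0.05200563  0.03187628] [-0.62711047 -0.22234866 -3.9175981 ] (array([ 0.001, -0.009,  0.19 ]), np.float64(-0.0))
```

View pics/p1.png

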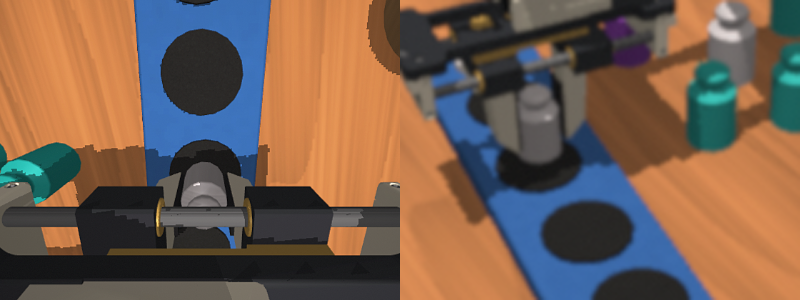

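The small weight hangs over the third pad from the knob, with the pad's rim visible all round. I'll lower it gently until it touches.

{"api": "step_arm", "payload": {
  "motion": [
    [[0,0,0.04],0],
    [[0,0,0.08],0],
    [[0,0,0.12],0],
    [[0,0,0.16],0],
    [[0,0,0.18],0],
    [[0,0,0.18],0]
  ]
}}

```text
time: 11.92
tool_pos: [0.6354, -0.0519, 0.0205]
tool_rot: [3.141, -0.0, 1.452]
contact_force: [-0.8, 0.5, -2.7]
opening: 0.0311
grip_force: 30.0
```

{"api": "step_arm", "payload": {
  "motion": [
    [[0,0,0.01],0],
    [[0,0,0.02],0],
    [[0,0,0.02],0]
  ]
}}

```text
time: 12.3
tool_pos: [0.6355, -0.0519, 0.0204]
tool_rot: [3.141, 0.0, 1.452]
contact_force: [-3.2, 0.3, 6.6]
opening: 0.0312
grip_force: 30.0
```

{"api": "step_arm", "payload": {
  "motion": [
    [[0,0,0],0],
    [[0,0,0],0],
    [[0,0,0],0],
    [[0,0,0],0]
  ],
  "hand": 89
}}

```text
time: 12.8
tool_pos: [0.6354, -0.0519, 0.0192]
tool_rot: [3.142, -0.0, 1.452]
contact_force: [-0.0, 0.3, -0.3]
opening: 0.059
grip_force: 0.0
```

{"api": "step_arm", "payload": {
  "motion": [
    [[0,0,-0.4],0],
    [[0,0,-0.9],0],
    [[0,0,-1.5],0],
    [[0,0,-2.0],0],
    [[0,0,-2.0],0],
    [[0,0,-2.0],0]
  ]
}}

```text
time: 13.55
tool_pos: [0.6348, -0.0518, 0.1382]
tool_rot: [-3.14, -0.0, 1.452]
contact_force: [-0.3, -0.1, -0.4]
opening: 0.06
grip_force: 0.0
```

```bash
python3 - <<'E'
from h import *
s=robot.observe();print(s['tool_pos'],s['opening'])
print(go(.4455,.0689,.13,1.452), go(.4455,.0689,-.005,1.452))
E
```

```text
[ 0.63479769 -0.05183372  0.13818673] 0.05997224454777737
(array([ 1.623, -3.371,  0.142]), np.float64(-0.0)) (array([ 1.623, -3.368,  2.392]), np.float64(-0.0))
```

{"api": "step_arm", "payload": {
  "motion": [
    [[0.3,-0.62,0.03],0],
    [[0.65,-1.35,0.06],0],
    [[1.0,-2.07,0.1],0],
    [[1.35,-2.8,0.14],0],
    [[1.623,-3.37,0.15],0],
    [[1.623,-3.37,0.15],0],
    [[1.623,-3.37,0.15],0]
  ]
}}

```text
time: 14.42
tool_pos: [0.4467, 0.0686, 0.1298]
tool_rot: [-3.141, 0.0, 1.452]
contact_force: [0.6, 0.4, 0.8]
opening: 0.06
grip_force: 0.0
```

```bash
python3 - <<'E'
from h import *
C=cam('wrist')
print(go(.4455,.0689,-.004,1.452))
g=cv2.cvtColor(C[0],cv2.COLOR_RGB2HSV)
for z in(.028,.04):print(proj(C,(.4455,.0689,z)))
u,v=proj(C,(.4455,.0689,.028)).astype(int)
m=(g[:,:,1]<60)&(g[:,:,2]>50)
n,l,st,ce=cv2.connectedComponentsWithStats(m[v-35:v+35,u-35:u+35].astype(np.uint8))
print([(st[i]+[u-35,v-35,0,0,0],ce[i]+[u-35,v-35]) for i in range(1,n) if st[i,4]>30])
E
```

```text
(array([ 0.006, -0.026,  2.231]), np.float64(-0.001))
[285.78954695 199.62101485]
[285.81790222 203.55516525]
[(array([273, 180,  27,  33, 722]), array([286.04847645, 196.1398892 ]))]
```

{"api": "step_arm", "payload": {
  "motion": [
    [[0,-0.02,0.6],0],
    [[0,-0.02,1.2],0],
    [[0,-0.02,1.7],0],
    [[0,-0.02,2.0],0],
    [[0,-0.02,2.15],0],
    [[0,-0.02,2.22],0],
    [[0,-0.02,2.22],0]
  ]
}}

```text
time: 15.35
tool_pos: [0.4454, 0.0688, -0.0028]
tool_rot: [3.141, -0.0, 1.452]
contact_force: [-0.1, -0.6, -0.0]
opening: 0.0595
grip_force: 0.0
```

{"api": "step_arm", "payload": {
  "motion": [
    [[0,0,0],0],
    [[0,0,0],0],
    [[0,0,0],0],
    [[0,0,0],0],
    [[0,0,0],0],
    [[0,0,0],0]
  ],
  "hand": 255,
  "squeeze": 25
}}

```text
time: 16.1
tool_pos: [0.4454, 0.0689, -0.0027]
tool_rot: [3.141, -0.0, 1.452]
contact_force: [0.8, 0.3, 3.2]
opening: 0.025
grip_force: 25.0
```

{"api": "step_arm", "payload": {
  "motion": [
    [[0,0,-0.3],0],
    [[0,0,-0.7],0],
    [[0,0,-1.1],0],
    [[0,0,-1.5],0],
    [[0,0,-1.8],0],
    [[0,0,-1.8],0],
    [[0,0,-1.8],0]
  ]
}}

```text
time: 16.98
tool_pos: [0.4443, 0.0689, 0.1042]
tool_rot: [-3.14, 0.0, 1.452]
contact_force: [0.6, -0.4, -1.3]
opening: 0.0251
grip_force: 25.0
```

```bash
python3 - <<'E'
from h import *
s=robot.observe();print(s['tool_pos'],s['opening'])
print(go(.6191,-.1336,.105,1.452))
E
```

```text
[0.44425802 0.06890809 0.10419691] 0.025067514544217916
(array([-3.005,  3.294, -0.018]), np.float64(-0.0))
```

{"api": "step_arm", "payload": {
  "motion": [
    [[-0.3,0.33,0],0],
    [[-0.75,0.82,0],0],
    [[-1.2,1.31,0],0],
    [[-1.65,1.8,0],0],
    [[-2.1,2.29,0],0],
    [[-2.55,2.78,0],0],
    [[-2.85,3.1,0],0],
    [[-3.008,3.276,0],0],
    [[-3.008,3.276,0],0],
    [[-3.008,3.276,0],0]
  ]
}}

```text
time: 18.23
tool_pos: [0.6179, -0.1326, 0.1046]
tool_rot: [-3.14, -0.001, 1.452]
contact_force: [0.0, 0.6, -0.9]
opening: 0.025
grip_force: 25.0
```

{"api": "step_arm", "payload": {
  "motion": [
    [[0,0,0.3],0],
    [[0,0,0.65],0],
    [[0,0,1.0],0],
    [[0,0,1.2],0],
    [[0,0,1.32],0],
    [[0,0,1.36],0],
    [[0,0,1.39],0],
    [[0,0,1.39],0],
    [[0,0,1.39],0]
  ]
}}

```text
time: 19.35
tool_pos: [0.6189, -0.1337, 0.0221]
tool_rot: [3.141, 0.0, 1.452]
contact_force: [0.9, 0.1, -1.5]
opening: 0.0246
grip_force: 25.0
```

```bash
python3 - <<'E'
from h import *
print(robot.observe()['contact_force'],go(.6191,-.1336,.019,1.452))
E
```

```text
[ 0.86170827  0.0935534  -1.46744621] (array([0.002, 0.002, 0.051]), np.float64(-0.0))
```

{"api": "step_arm", "payload": {
  "motion": [
    [[0,0,0.02],0],
    [[0,0,0.04],0],
    [[0,0,0.05],0],
    [[0,0,0.05],0]
  ]
}}

```text
time: 19.85
tool_pos: [0.6188, -0.1337, 0.0193]
tool_rot: [3.141, 0.0, 1.452]
contact_force: [-2.5, 0.3, 5.0]
opening: 0.0253
grip_force: 25.0
```

{"api": "step_arm", "payload": {
  "motion": [
    [[0,0,0],0],
    [[0,0,0],0],
    [[0,0,0],0],
    [[0,0,0],0],
    [[0,0,0],0]
  ],
  "hand": 61
}}

```text
time: 20.48
tool_pos: [0.6187, -0.1336, 0.0186]
tool_rot: [3.142, -0.0, 1.452]
contact_force: [-0.5, 0.1, 0.3]
opening: 0.0684
grip_force: 0.0
```

{"api": "step_arm", "payload": {
  "motion": [
    [[0,0,-0.4],0],
    [[0,0,-0.9],0],
    [[0,0,-1.5],0],
    [[0,0,-2.0],0],
    [[0,0,-2.0],0],
    [[0,0,-2.0],0]
  ]
}}

```text
time: 21.22
tool_pos: [0.6182, -0.1334, 0.1376]
tool_rot: [-3.14, -0.0, 1.452]
contact_force: [0.0, -0.1, 0.4]
opening: 0.0699
grip_force: 0.0
```

```bash
python3 - <<'E'
from h import *
s=robot.observe();print(s['tool_pos'],s['opening'])
print(go(.435,-.094,.13,1.452))
E
```

```text
[ 0.61816285 -0.13343408  0.13762914] 0.06993304723754915
(array([ 0.29 , -3.109,  0.132]), np.float64(-0.0))
```

{"api": "step_arm", "payload": {
  "motion": [
    [[0.08,-0.7,0.03],0],
    [[0.15,-1.45,0.06],0],
    [[0.22,-2.2,0.1],0],
    [[0.29,-2.9,0.14],0],
    [[0.29,-3.115,0.14],0],
    [[0.29,-3.115,0.14],0],
    [[0.29,-3.115,0.14],0]
  ]
}}

```text
time: 22.1
tool_pos: [0.4365, -0.0946, 0.1302]
tool_rot: [3.141, 0.0, 1.452]
contact_force: [0.7, -0.1, -0.5]
opening: 0.0701
grip_force: 0.0
```

```bash
cat >> h.py <<'E'
def chk(x,y,z,w=45):
    C=cam('wrist');g=cv2.cvtColor(C[0],cv2.COLOR_RGB2HSV);p=proj(C,(x,y,z));u,v=p.astype(int)
    m=(g[:,:,1]<60)&(g[:,:,2]>50)
    n,l,st,ce=cv2.connectedComponentsWithStats(m[v-w:v+w,u-w:u+w].astype(np.uint8))
    print(p,[(st[i]+[u-w,v-w,0,0,0],(ce[i]+[u-w,v-w]).round(1)) for i in range(1,n) if st[i,4]>60]);return C
E
python3 - <<'E'
from h import *
C=chk(.435,-.094,.046)
print(go(.435,-.094,.003,1.452))
im=C[0].copy();p=proj(C,(.435,-.094,.046));cv2.drawMarker(im,tuple(int(t) for t in p),(255,0,0),0,8)
cv2.imwrite('pics/m1.png',im[:,:,::-1])
E
```

```text
[285.29238657 205.2331698 ] [(array([ 264,  175,   44,   54, 1884]), array([285.7, 201.7]))]
(array([ 0.007, -0.026,  2.119]), np.float64(-0.0))
```

View pics/m1.png

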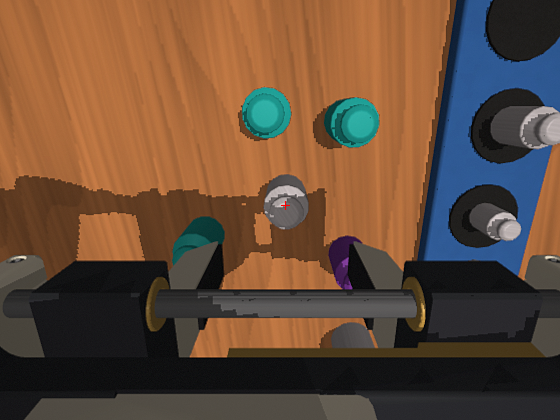

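The view shows medium at (285,205), exactly on the mark. The decoys at (200,240) and (345,255) are outside the finger paths, and small and tiny are standing upright on their pads. Next I grip medium.

{"api": "step_arm", "payload": {
  "motion": [
    [[0.01,-0.02,0.5],0],
    [[0.01,-0.02,1.0],0],
    [[0.01,-0.02,1.5],0],
    [[0.01,-0.02,1.8],0],
    [[0.01,-0.02,2.0],0],
    [[0.01,-0.02,2.1],0],
    [[0.01,-0.02,2.1],0]
  ]
}}

```text
time: 23.02
tool_pos: [0.4344, -0.0935, 0.0042]
tool_rot: [3.142, -0.0, 1.452]
contact_force: [-0.6, -0.3, 0.1]
opening: 0.0697
grip_force: 0.0
```

{"api": "step_arm", "payload": {
  "motion": [
    [[0,0,0],0],
    [[0,0,0],0],
    [[0,0,0],0],
    [[0,0,0],0],
    [[0,0,0],0],
    [[0,0,0],0]
  ],
  "hand": 255,
  "squeeze": 40
}}

```text
time: 23.78
tool_pos: [0.4351, -0.0938, 0.0047]
tool_rot: [3.139, 0.0, 1.452]
contact_force: [3.3, 0.1, 4.1]
opening: 0.0378
grip_force: 40.0
```

{"api": "step_arm", "payload": {
  "motion": [
    [[0,0,-0.3],0],
    [[0,0,-0.7],0],
    [[0,0,-1.1],0],
    [[0,0,-1.5],0],
    [[0,0,-1.8],0],
    [[0,0,-2.0],0],
    [[0,0,-2.0],0],
    [[0,0,-2.0],0]
  ]
}}

```text
time: 24.78
tool_pos: [0.4333, -0.0931, 0.1234]
tool_rot: [-3.14, -0.001, 1.452]
contact_force: [-0.5, 0.3, -4.6]
opening: 0.0381
grip_force: 40.0
```

```bash
python3 - <<'E'
from h import *
s=robot.observe();print(s['tool_pos'],s['opening'])
print(go(.6426,.0316,.124,1.452))
E
```

```text
[ 0.43332349 -0.09313079  0.12335734] 0.03811153628886185
(array([ 2.478,  3.216, -0.016]), np.float64(-0.0))
```

{"api": "step_arm", "payload": {
  "motion": [
    [[0.25,0.33,0],0],
    [[0.6,0.78,0],0],
    [[1.0,1.29,0],0],
    [[1.4,1.8,0],0],
    [[1.8,2.31,0],0],
    [[2.2,2.82,0],0],
    [[2.4,3.09,0],0],
    [[2.483,3.2,0],0],
    [[2.483,3.2,0],0],
    [[2.483,3.2,0],0]
  ]
}}

```text
time: 26.02
tool_pos: [0.6416, 0.0312, 0.124]
tool_rot: [-3.14, 0.0, 1.451]
contact_force: [0.7, -0.6, -4.4]
opening: 0.0381
grip_force: 40.0
```

{"api": "step_arm", "payload": {
  "motion": [
    [[0,0,0.3],0],
    [[0,0,0.65],0],
    [[0,0,1.0],0],
    [[0,0,1.3],0],
    [[0,0,1.47],0],
    [[0,0,1.53],0],
    [[0,0,1.57],0],
    [[0,0,1.57],0],
    [[0,0,1.57],0]
  ]
}}

```text
time: 27.15
tool_pos: [0.6428, 0.0317, 0.0306]
tool_rot: [3.141, -0.0, 1.452]
contact_force: [-0.1, 0.2, -4.0]
opening: 0.0381
grip_force: 40.0
```

```bash
python3 - <<'E'
from h import *
print(robot.observe()['contact_force'],go(.6426,.0316,.0267,1.452))
E
```

```text
[-0.14273611  0.17709964 -4.02229895] (array([-0.002, -0.003,  0.065]), np.float64(-0.0))
```

{"api": "step_arm", "payload": {
  "motion": [
    [[0,0,0.02],0],
    [[0,0,0.04],0],
    [[0,0,0.06],0],
    [[0,0,0.065],0],
    [[0,0,0.065],0]
  ]
}}

```text
time: 27.78
tool_pos: [0.6425, 0.0317, 0.0267]
tool_rot: [3.141, -0.0, 1.452]
contact_force: [-2.3, 0.4, 2.8]
opening: 0.0381
grip_force: 40.0
```

{"api": "step_arm", "payload": {
  "motion": [
    [[0,0,0],0],
    [[0,0,0],0],
    [[0,0,0],0],
    [[0,0,0],0],
    [[0,0,0],0]
  ],
  "hand": 39
}}

```text
time: 28.4
tool_pos: [0.6425, 0.0317, 0.0262]
tool_rot: [3.141, -0.0, 1.452]
contact_force: [0.2, 0.9, -0.5]
opening: 0.0772
grip_force: 0.0
```

{"api": "step_arm", "payload": {
  "motion": [
    [[0,0,-0.4],0],
    [[0,0,-0.9],0],
    [[0,0,-1.5],0],
    [[0,0,-2.0],0],
    [[0,0,-2.0],0],
    [[0,0,-2.0],0]
  ]
}}

```text
time: 29.15
tool_pos: [0.6418, 0.0317, 0.1451]
tool_rot: [-3.14, 0.0, 1.452]
contact_force: [0.2, 0.9, -0.1]
opening: 0.078
grip_force: 0.0
```

```bash
python3 - <<'E'
from h import *
s=robot.observe();print(s['tool_pos'],s['opening'])
print(go(.49,-.277,.145,1.452))
E
```

```text
[0.64181264 0.03171487 0.14509727] 0.0780269574397118
(array([-5.409e+00, -1.901e+00,  5.000e-03]), np.float64(-0.0))
```

{"api": "step_arm", "payload": {
  "motion": [
    [[-0.7,-0.25,0],0],
    [[-1.5,-0.53,0],0],
    [[-2.3,-0.81,0],0],
    [[-3.1,-1.09,0],0],
    [[-3.9,-1.37,0],0],
    [[-4.7,-1.65,0],0],
    [[-5.2,-1.83,0],0],
    [[-5.41,-1.91,0],0],
    [[-5.41,-1.91,0],0],
    [[-5.41,-1.91,0],0]
  ]
}}

```text
time: 30.4
tool_pos: [0.4906, -0.2758, 0.1458]
tool_rot: [-3.141, -0.001, 1.453]
contact_force: [-0.0, 0.7, 0.2]
opening: 0.0776
grip_force: 0.0
```

```bash
python3 - <<'E'
from h import *
C=chk(.49,-.277,.057,50)
for z in(.057,.082):print(proj(C,(.49,-.277,z)))
print(go(.49,-.277,.012,1.452))
im=C[0].copy()
for z,r in((.057,.023),(.082,.0165)):
    cv2.polylines(im,[np.array([proj(C,(.49+r*np.cos(t),-.277+r*np.sin(t),z)) for t in np.linspace(0,6.28,40)]).astype(np.int32)],True,(255,0,0))
cv2.imwrite('pics/l1.png',cv2.resize(im[120:330,170:400],None,fx=2.5,fy=2.5)[:,:,::-1])
E
```

```text
[286.75541278 205.64164277] [(array([ 260,  170,   52,   64, 2568]), array([285.6, 201.7]))]
[286.75541278 205.64164277]
[286.90428505 215.18847249]
(array([-0.024, -0.007,  2.232]), np.float64(0.001))
```

View pics/l1.png

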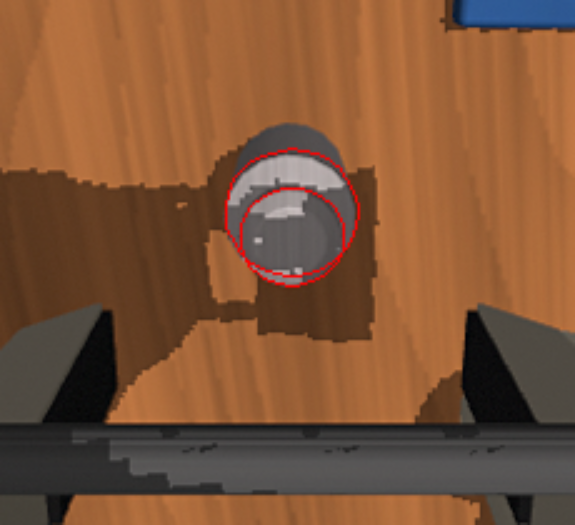

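Large's shoulder is about 2 px lower than the drawn circle, so I'll use y ≈ −0.279. The sides are clear for the grip.

{"api": "step_arm", "payload": {
  "motion": [
    [[-0.05,-0.02,0.5],0],
    [[-0.05,-0.02,1.0],0],
    [[-0.05,-0.02,1.5],0],
    [[-0.05,-0.02,1.9],0],
    [[-0.05,-0.02,2.1],0],
    [[-0.05,-0.02,2.22],0],
    [[-0.05,-0.02,2.22],0]
  ]
}}

```text
time: 31.32
tool_pos: [0.4888, -0.2797, 0.0131]
tool_rot: [3.141, -0.0, 1.452]
contact_force: [0.8, -0.5, 0.2]
opening: 0.078
grip_force: 0.0
```

{"api": "step_arm", "payload": {
  "motion": [
    [[0,0,0],0],
    [[0,0,0],0],
    [[0,0,0],0],
    [[0,0,0],0],
    [[0,0,0],0],
    [[0,0,0],0]
  ],
  "hand": 255,
  "squeeze": 58
}}

```text
time: 32.08
tool_pos: [0.4895, -0.2803, 0.0135]
tool_rot: [3.139, 0.001, 1.452]
contact_force: [4.6, -0.8, 2.0]
opening: 0.0452
grip_force: 58.0
```

{"api": "step_arm", "payload": {
  "motion": [
    [[0,0,-0.2],0],
    [[0,0,-0.5],0],
    [[0,0,-0.9],0],
    [[0,0,-1.3],0],
    [[0,0,-1.7],0],
    [[0,0,-2.0],0],
    [[0,0,-2.2],0],
    [[0,0,-2.2],0],
    [[0,0,-2.2],0]
  ]
}}

```text
time: 33.2
tool_pos: [0.4878, -0.2793, 0.1438]
tool_rot: [-3.139, -0.001, 1.452]
contact_force: [-0.1, -0.8, -9.5]
opening: 0.0451
grip_force: 58.0
```

```bash
python3 - <<'E'
from h import *
s=robot.observe();print(s['tool_pos'],s['opening'])
print(go(.6484,.1106,.144,1.452))
E
```

```text
[ 0.48775409 -0.27930292  0.14378706] 0.04513213631748126
(array([6.770e+00, 1.887e+00, 1.000e-03]), np.float64(-0.0))
```

{"api": "step_arm", "payload": {
  "motion": [
    [[0.3,0.08,0],0],
    [[0.8,0.22,0],0],
    [[1.4,0.38,0],0],
    [[2.1,0.58,0],0],
    [[2.8,0.77,0],0],
    [[3.5,0.96,0],0],
    [[4.2,1.16,0],0],
    [[4.9,1.35,0],0],
    [[5.5,1.52,0],0],
    [[6.0,1.66,0],0]
  ]
}}

```text
time: 34.45
tool_pos: [0.6298, 0.0685, 0.1438]
tool_rot: [-3.139, -0.0, 1.453]
contact_force: [0.4, -0.1, -9.4]
opening: 0.0451
grip_force: 58.0
```

{"api": "step_arm", "payload": {
  "motion": [
    [[0.3,0.08,0],0],
    [[0.55,0.15,0],0],
    [[0.7,0.19,0],0],
    [[0.76,0.21,0],0],
    [[0.76,0.21,0],0],
    [[0.76,0.21,0],0]
  ]
}}

```text
time: 35.2
tool_pos: [0.648, 0.1089, 0.145]
tool_rot: [-3.141, 0.0, 1.451]
contact_force: [-1.1, -0.4, -9.9]
opening: 0.0448
grip_force: 58.0
```

```bash
python3 - <<'E'
from h import *
print(robot.observe()['contact_force'],go(.6484,.1106,.0355,1.452))
E
```

```text
[-1.10142618 -0.42167034 -9.93876655] (array([0.03 , 0.003, 1.825]), np.float64(-0.001))
```

{"api": "step_arm", "payload": {
  "motion": [
    [[0.01,0,0.3],0],
    [[0.01,0,0.7],0],
    [[0.01,0,1.1],0],
    [[0.01,0,1.4],0],
    [[0.01,0,1.6],0],
    [[0.01,0,1.7],0],
    [[0.01,0,1.75],0],
    [[0.01,0,1.75],0],
    [[0.01,0,1.75],0]
  ]
}}

```text
time: 36.33
tool_pos: [0.6486, 0.1102, 0.0407]
tool_rot: [3.14, -0.0, 1.452]
contact_force: [-0.4, -0.3, -8.7]
opening: 0.0449
grip_force: 58.0
```

```bash
python3 - <<'E'
from h import *
print(robot.observe()['contact_force'],go(.6484,.1106,.0355,1.452))
E
```

```text
[-0.37784915 -0.26621507 -8.7028662 ] (array([ 0.005, -0.005,  0.086]), np.float64(-0.0))
```

{"api": "step_arm", "payload": {
  "motion": [
    [[0,0,0.02],0],
    [[0,0,0.04],0],
    [[0,0,0.06],0],
    [[0,0,0.08],0],
    [[0,0,0.085],0],
    [[0,0,0.085],0]
  ]
}}

```text
time: 37.08
tool_pos: [0.6482, 0.1102, 0.0355]
tool_rot: [3.141, -0.0, 1.452]
contact_force: [-2.4, -0.6, -1.7]
opening: 0.0447
grip_force: 58.0
```

Force dropped from −8.7 to −1.7 N, so the weight is nearly all on the pad. A touch more, then I release and retreat.

{"api": "step_arm", "payload": {
  "motion": [
    [[0,0,0.01],0],
    [[0,0,0.01],0]
  ]
}}

```text
time: 37.33
tool_pos: [0.6483, 0.1102, 0.0354]
tool_rot: [3.141, -0.0, 1.452]
contact_force: [-5.2, -0.8, 4.9]
opening: 0.0448
grip_force: 58.0
```

{"api": "step_arm", "payload": {
  "motion": [
    [[0,0,0],0],
    [[0,0,0],0],
    [[0,0,0],0],
    [[0,0,0],0],
    [[0,0,0],0]
  ],
  "hand": 39
}}

```text
time: 37.95
tool_pos: [0.6483, 0.1102, 0.0342]
tool_rot: [3.141, -0.0, 1.452]
contact_force: [-0.1, 0.7, 0.3]
opening: 0.0776
grip_force: 0.0
```

{"api": "step_arm", "payload": {
  "motion": [
    [[0,0,-0.4],0],
    [[0,0,-0.9],0],
    [[0,0,-1.5],0],
    [[0,0,-2.1],0],
    [[0,-0.8,-2.4],0],
    [[0,-1.6,-2.6],0],
    [[0,-2.4,-2.6],0],
    [[0,-3.2,-2.6],0],
    [[0,-4.0,-2.6],0],
    [[0,-4.0,-2.6],0]
  ]
}}

```text
time: 39.2
tool_pos: [0.407, 0.139, 0.1906]
tool_rot: [-3.141, -0.0, 1.453]
contact_force: [0.7, -0.6, 0.1]
opening: 0.078
grip_force: 0.0
```

```bash
python3 - <<'E'
from h import *
C=cam('top');im=C[0].copy()
W=[((.6484,.1106),.023,.0165,.079,.104),((.6426,.0316),.0195,.014,.068,.088),((.6352,-.0519),.016,.0115,.058,.074),((.6191,-.1336),.013,.0095,.05,.062)]
im=cv2.resize(im[110:220,180:400],None,fx=3.6,fy=3.6,interpolation=2)
for (x,y),r,h,zs,zt in W:
  for rr,z in((r,zs),(h,zt)):
    cv2.polylines(im,[((np.array([proj(C,(x+rr*np.cos(t),y+rr*np.sin(t),z)) for t in np.linspace(0,6.28,40)])-[180,110]+.5)*3.6).astype(np.int32)],True,(255,0,0))
cv2.imwrite('pics/end.png',im[:,:,::-1]);print(robot.observe()['time'])
E
```

```text
39.25
```

View pics/end.png

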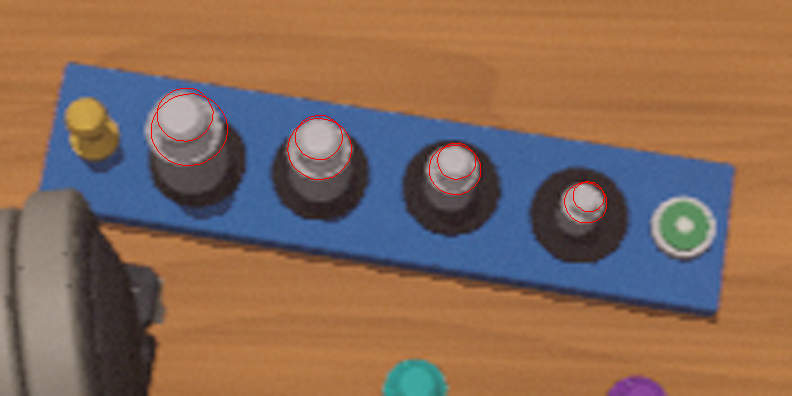

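The final view shows large, medium, small and tiny upright on the pads from knob to level. Each is within about 2 mm of its predicted outline, and the gripper is clear.

```bash
python3 -c "
from cell import robot
print(robot.hand_in())"
```

```text
the job is handed in; nothing more can be done
None
```

I handed the job in at about 39 s: all four weights stand upright on their pads, largest by the knob to smallest by the level, each about 2 mm from its pad centre by the top camera; the hand-in gave no verdict.

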